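# Load the vial magazine in its colour order and bolt it shut

## Task

Load the vial magazine: draw its slide bolt fully open, then slide the three vials that stand on the bench upright into the single-file lane, the one with the red dot first, then green, then blue, so that they stand in the places of their colours up against the end stop (red innermost). Then push the bolt fully home behind the last vial. Keep the vials upright and leave the pocket scale, the jar, the little tin and the pouch where they are.

Things in the scene. Friction and masses are not known exactly. Their poses are not given: they have to be found in the camera images.
- vial_magazine: fixed lane of two aluminium rails 10 mm high, inner faces at y = +-18.5 mm, straight from x = -16 to 116 mm. Origin on the bench on the lane's centre line, below the bolt's bar; +x into the lane from its open mouth (robot side) to the end stop (face at x = 106 mm), +y left, z up. Its dark base is sheet-thin: vials slide level with the bench, z = 0, each pushing the ones before it
- lane_mouth (a point): bench point on the lane's centre line where the straight rails begin, 16 mm before the magazine's origin; axes as the magazine. From here the rails flare back toward the robot at 35 degrees, to 33 mm farther back and 42 mm either side
- cover (a point): centre of the top of the lane's clear flat cover, 41 mm above the bench (screw heads to 43, underside at 38); it roofs the lane from x = 22 to 114 mm of the magazine, 66 mm wide, so vials can only slide in at the mouth
- place1 (a point): bench point at the middle of place 1, marked by 1 pip and a red stripe on the left rail, at x = 87 mm of the magazine; axes as the magazine
- place2 (a point): bench point at the middle of place 2, marked by 2 pips and a green stripe on the left rail, at x = 55 mm of the magazine; axes as the magazine
- place3 (a point): bench point at the middle of place 3, marked by 3 pips and a blue stripe on the left rail, at x = 23 mm of the magazine; axes as the magazine
- gate_bolt (a joint): slide bolt, m: 0 fully home (its bar, 8 mm thick, 12 to 21 mm above the bench, crosses the lane into the keeper on the left rail), 0.058 fully open (bar drawn clear of the lane to the -y side); stays where left, needs about 2 N
- bolt_knob (a point): middle of the bolt's upright black knob, 40 mm above the bench; knob 17 mm diameter, from 26 to 52 mm high. It is 96 mm to the magazine's -y side when home, 154 mm when open, above a grey block 10 mm high, x = +-17 mm. Bolt guides 27 mm high at y = -34 to -70 mm, keeper at y = 33 to 46 mm of the magazine
- vial_red: round glass vial with white lid and a red dot sticker, 32 mm diameter, 34 mm high (straight wall up to 23 mm, lid 26 mm diameter), origin at the centre of its underside, z up; 35 g, loose
- vial_green: the same kind of vial with white lid and a green dot
- vial_blue: the same kind of vial with amber lid and a blue dot
- pocket_scale: bystander: black pocket scale, 118 x 72 x 18 mm, origin under its centre
- jar_kraft_lid: bystander: low glass jar with brown lid, 53 mm diameter, 42 mm high, origin under its centre
- tin_amber: bystander: small round box with amber lid, 33 mm diameter, 18 mm high, origin under its centre
- leather_pouch: bystander: dark red pouch, 46 x 133 x 49 mm (long along its y), origin under its centre

How it is judged:
On the way, in this order (a step that is already met when the one before it is completed fails the run):
1. the bolt is drawn open, before any vial is in the lane (value of joint gate_bolt above 0.048 m and x of each of vial_red, vial_green, vial_blue in the frame of vial_magazine below 0 m), for 0.1 s.
2. the red-dotted vial is in the lane, past the bolt, alone (horizontal distance between vial_red and place2 below 0.046 m and x of vial_red in the frame of vial_magazine above 0.012 m and y of vial_red in the frame of vial_magazine between -0.006 and 0.006 m and x of each of vial_green, vial_blue in the frame of vial_magazine below 0 m), for 0.1 s.
3. the green-dotted vial is in the lane behind the red one (horizontal distance between vial_green and place2 below 0.046 m and x of vial_green in the frame of vial_magazine above 0.012 m and y of vial_green in the frame of vial_magazine between -0.006 and 0.006 m and horizontal distance between vial_red and place1 below 0.046 m and x of vial_blue in the frame of vial_magazine below 0 m), for 0.1 s.
4. all three vials stand in their places, with the bolt still open (horizontal distance between vial_red and place1 below 0.009 m and horizontal distance between vial_green and place2 below 0.009 m and horizontal distance between vial_blue and place3 below 0.009 m and value of joint gate_bolt above 0.03 m), for 0.1 s.
At the end, for the whole second after the job is handed in: The red, green and blue vials stand upright (within 0.1 rad) and at rest in places 1, 2 and 3, each within 9 mm of its place's middle, and the bolt is home behind them to within 4 mm (horizontal distance between vial_red and place1 below 0.009 m and horizontal distance between vial_green and place2 below 0.009 m and horizontal distance between vial_blue and place3 below 0.009 m and angle between each of vial_red, vial_green, vial_blue's own z axis and vertical below 0.1 rad and linear speed of each of vial_red, vial_green, vial_blue below 0.02 m/s and value of joint gate_bolt below 0.004 m); the robot touches nothing.
It fails at once if a vial is tipped over (more than 0.5 rad) (angle between any of vial_red, vial_green, vial_blue's own z axis and vertical above 0.5 rad).
It fails at once if the scale, jar, tin or pouch is moved by more than 15 mm (distance of any of pocket_scale, jar_kraft_lid, tin_amber, leather_pouch from where it was at the start of the episode above 0.015 m).
It also fails if it takes over 72 s, if anything falls off the work surface, if the arm or the gripper's body presses on something with over 40 N, if the wrist force passes 120 N, or if a joint passes its speed limit or range.

## Robot

A 6-joint arm with a two-finger parallel gripper is mounted at the origin on a cart in front of the work surface, level with it; the furniture and walls round the work are solid. World frame = base frame: x ahead of the robot, y to its left, z up, the work surface at z = 0. Lengths are in m, angles in rad, forces in N, time in s.
With the tool pointing down it reaches from about 0.3 to 1 m from the base axis. Payload 5.1 kg.
Tool frame: the origin (TCP) lies on the centre line of the jaws, within the pads' length; the fingertips stand 17 mm ahead of it and the grasp point (between the pads) lies 2 mm behind it; z points along the fingers, y is the line along which they close (so a half turn about z gives the same grasp; the last joint's range is limited). The gripper opens to 95 mm and grips with 3 to 60 N. Pads are 20 mm wide; open, the fingers measure 119 mm over their backs; the gripper's body (75 mm by 180 mm) begins 59 mm behind the grasp point.
Start: joints at [-1.19, 0.124, 1.65, -0, 1.367, -0.083], TCP at [0.291, -0.581, 0.232] pointing down, gripper open.
Joint ranges: [-2.61, 2.61], [-1.02, 2.33], [0.03, 2.71], [-1.35, 4.49], [0.32, 2.68], [-2.91, 2.91]. Speed limits (rad/s): [2.57, 2.57, 3.14, 3.14, 3.14, 3.14].

## Interface

Orientations are given as a unit quaternion [w, x, y, z].
In Python, from rig import ctrl gives the robot as it stands. Calls block until the motion is done:
- ctrl.goto(position, orientation): joint-space move of the TCP to a pose.
- ctrl.line_to(position, rot=None, speed=0.15, f_stop=None): straight line of the TCP; rot=None keeps the orientation; speed is the mean speed in m/s. With f_stop (N) it stops when the force on the tool has changed by that much, and returns True; else False.
- ctrl.set_joints(angles): joint-space move.
- ctrl.open() and ctrl.clamp(squeeze=None): open the fingers fully, or close them until they stop; squeeze is the grip in N (None keeps the last).
- ctrl.sleep(seconds).
- ctrl.solve_ik(position, orientation): joint angles nearest the present ones, or None.
- ctrl.get_image(name): name is "scene" or "top"; returns the picture (480x640x3 uint8, red, green, blue); there is no depth.
- ctrl.camera_model(name): a dict with "K" (3x3 intrinsics, pixels), "view" (4x4, takes a point from world to camera coordinates). Camera axes: x right, y up, looking along -z (the intrinsics and any distortion apply to the point x, -y, -z); pixel columns grow to the right and rows downward; lengths in m; the calibration is good to about 2 mm. A picture is of the moment at which its call begins. camera_model takes no time and is no camera call.
A pose or a line that the arm cannot do raises ctrl.MotionError and nothing moves.
- ctrl.sign_off(): hands the job in; it is judged then, once.
Readings, each from a call of its own:
- ctrl.current_clock(): time.
- ctrl.current_joint_positions(): joint angles.
- ctrl.current_qd(): joint speeds.
- ctrl.current_effort(): joint torques, N m.
- ctrl.current_eef_pos(): TCP position.
- ctrl.current_tool_rot(): TCP orientation.
- ctrl.current_wrist_force(): force on the tool from outside, world axes, zero at the start.
- ctrl.current_torque(): the same for the moment, N m.
- ctrl.current_gripper_width(): finger opening in m.
- ctrl.current_grasp_force(): force on a finger pad.
Only numpy, scipy, OpenCV 4.12 (cv2) and the standard library are available. Lean on these libraries where they do the work, as an engineer would, in place of code of your own. Each camera call takes 0.05 s, during which the arm holds its last target. There are 200 camera calls.

## Working session

There is one attempt and no reset: what is moved stays moved. The work goes in short steps, each a Python script; the robot and the scene stay as the last script left them, time stands still between calls to the robot, and variables do not carry over. Pictures are saved under pics/ and viewed, at most 10 in all, crops included, and the job is handed in when it is done.

```bash
mkdir -p pics; ls; python3 - <<'E'
from rig import ctrl
import cv2,numpy as np
for n in("top","scene"):
    im=ctrl.get_image(n); cv2.imwrite(f"pics/{n}0.png",im[:,:,::-1]); np.save(f"{n}0.npy",im)
    m=ctrl.camera_model(n); print(n,{k:np.round(v,4).tolist() if hasattr(v,'__len__') and not isinstance(v,str) else v for k,v in m.items()})
E
```

```text
pics
top {'K': [[550.396, 0.0, 308.8568], [0.0, 550.396, 239.8303], [0.0, 0.0, 1.0]], 'view': [[0.0095, -0.9997, 0.0227, -0.0326], [0.9824, 0.0136, 0.1862, -0.5625], [-0.1864, 0.0205, 0.9823, -1.0074], [0.0, 0.0, 0.0, 1.0]]}
scene {'K': [[585.6385, 0.0, 312.2438], [0.0, 585.6385, 247.3274], [0.0, 0.0, 1.0]], 'view': [[0.5807, 0.8141, -0.0043, -0.3055], [-0.583, 0.4195, 0.6958, 0.278], [0.5683, -0.4015, 0.7182, -1.5024], [0.0, 0.0, 0.0, 1.0]]}
```

View pics/top0.png

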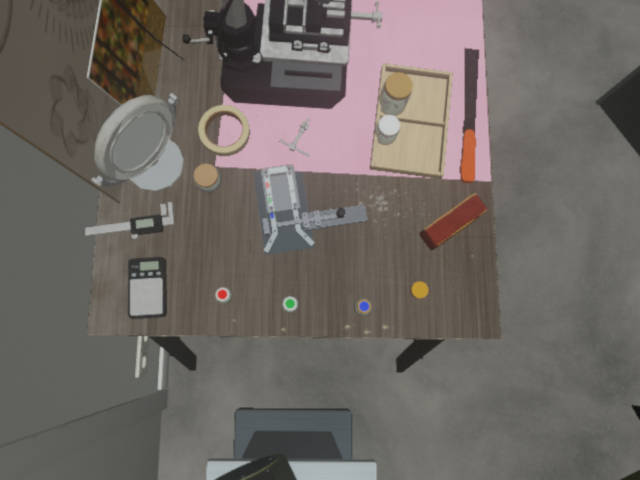

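View pics/scene0.png

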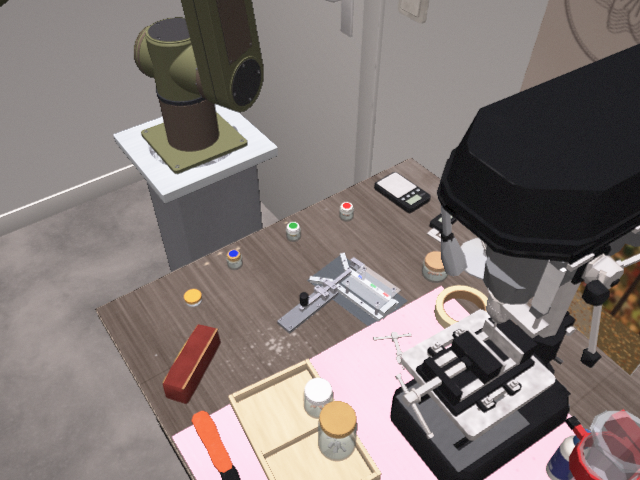

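The top view shows the red dot at (222,295), green at (290,303), blue at (364,307), and the knob at (341,212). The magazine lane runs from about (288,240) up to (278,168), and the scene view agrees. I'll zoom in on the magazine next.

```bash
cat > h.py <<'E'
import numpy as np,cv2
from rig import ctrl
def ray(n,px):
    m=ctrl.camera_model(n);K=np.array(m["K"]);V=np.array(m["view"])
    d=np.linalg.inv(K)@[px[0],px[1],1.];d=np.array([d[0],-d[1],-d[2]])
    R=V[:3,:3];return -R.T@V[:3,3],R.T@d
def onz(n,px,z):
    o,d=ray(n,px);return o+d*(z-o[2])/d[2]
def tri(a,b):
    (o1,d1),(o2,d2)=ray("top",a),ray("scene",b)
    s=np.linalg.lstsq(np.c_[d1,-d2],o2-o1,rcond=None)[0]
    p,q=o1+s[0]*d1,o2+s[1]*d2;return (p+q)/2,np.linalg.norm(p-q)
def proj(n,p):
    m=ctrl.camera_model(n);K=np.array(m["K"]);V=np.array(m["view"])
    c=V[:3,:3]@p+V[:3,3];c=K@[c[0],-c[1],-c[2]];return c[:2]/c[2]
def blob(im,lo,hi,box):
    x0,y0,x1,y1=box;h=cv2.cvtColor(im[y0:y1,x0:x1],cv2.COLOR_RGB2HSV)
    m=cv2.inRange(h,np.array(lo),np.array(hi));n,l,s,c=cv2.connectedComponentsWithStats(m)
    if n<2:return None,0
    i=1+np.argmax(s[1:,4]);return c[i]+[x0,y0],s[i,4]
E
cat > dots.py <<'E'
from h import *
R=dict(red=((0,150,90),(8,255,255)),green=((50,120,60),(80,255,255)),blue=((112,120,70),(130,255,255)))
def dots(boxes,n="top",im=None):
    im=ctrl.get_image(n) if im is None else im
    return {k:blob(im,*R[k],b) for k,b in boxes.items()}
E
python3 - <<'E'
from dots import *
t=np.load("top0.npy");s=np.load("scene0.npy")
a=dots(dict(red=(205,280,240,310),green=(275,290,305,318),blue=(350,293,380,322)),im=t)
b=dots(dict(red=(335,195,360,225),green=(280,215,305,245),blue=(222,245,246,272)),im=s)
for k in a: print(k,a[k],b[k],onz("top",a[k][0],.034).round(4),onz("scene",b[k][0],.034).round(4),tri(a[k][0],b[k][0]))
k1=blob(t,(0,0,0),(180,255,45),(325,200,352,225));k2=blob(s,(0,0,0),(180,255,45),(294,286,315,310));print(k1,k2,tri(k1[0],k2[0]))
A=cv2.resize(t[155:260,240:380],None,fx=5.6,fy=5.6,interpolation=cv2.INTER_CUBIC);cv2.imwrite("pics/t1.png",A[:,:,::-1])
A=cv2.resize(s[245:335,270:410],None,fx=5.6,fy=5.6,interpolation=cv2.INTER_CUBIC);cv2.imwrite("pics/s1.png",A[:,:,::-1])
E
```

```text
red (array([221.96296296, 293.98148148]), np.int32(54)) (array([346.13793103, 205.        ]), np.int32(29)) [0.4584 0.1394 0.034 ] [0.4592 0.1384 0.034 ] (array([0.4583871 , 0.13932714, 0.03298172]), np.float64(0.0003885075019609012))
green (array([289.62962963, 303.2962963 ]), np.int32(54)) (array([292.75757576, 225.03030303]), np.int32(33)) [0.442  0.0092 0.034 ] [0.4435 0.0089 0.034 ] (array([0.44224362, 0.00944564, 0.03270724]), np.float64(0.00042049271680647655))
blue (array([363.70491803, 305.83606557]), np.int32(61)) (array([233.02083333, 253.0625    ]), np.int32(48)) [ 0.4388 -0.1332  0.034 ] [ 0.4407 -0.1339  0.034 ] (array([ 0.43897786, -0.13329891,  0.03211545]), np.float64(0.00031672145569113685))Traceback (most recent call last):
  File "<stdin>", line 6, in <module>
  File "h.py", line 10, in tri
    (o1,d1),(o2,d2)=ray("top",a),ray("scene",b)
                    ~~~^^^^^^^^^
  File "h.py", line 5, in ray
    d=np.linalg.inv(K)@[px[0],px[1],1.];d=np.array([d[0],-d[1],-d[2]])
                        ~~^^^
TypeError: 'NoneType' object is not subscriptable
```

```bash
python3 - <<'E'
from dots import *
t=np.load("top0.npy");s=np.load("scene0.npy")
k1=blob(t,(0,0,0),(180,255,62),(330,203,350,221));k2=blob(s,(0,0,0),(180,255,62),(294,286,315,310));print(k1,k2)
if k1[1] and k2[1]: print(tri(k1[0],k2[0]))
A=cv2.resize(t[155:260,240:380],None,fx=5.6,fy=5.6,interpolation=cv2.INTER_CUBIC);cv2.imwrite("pics/t1.png",A[:,:,::-1])
A=cv2.resize(s[245:335,270:410],None,fx=5.6,fy=5.6,interpolation=cv2.INTER_CUBIC);cv2.imwrite("pics/s1.png",A[:,:,::-1])
E
```

```text
(array([339.1875, 214.875 ]), np.int32(16)) (array([303.52525253, 298.6969697 ]), np.int32(99))
(array([ 0.61823997, -0.08593077,  0.03244666]), np.float64(0.0007226677013506256))
```

View pics/t1.png

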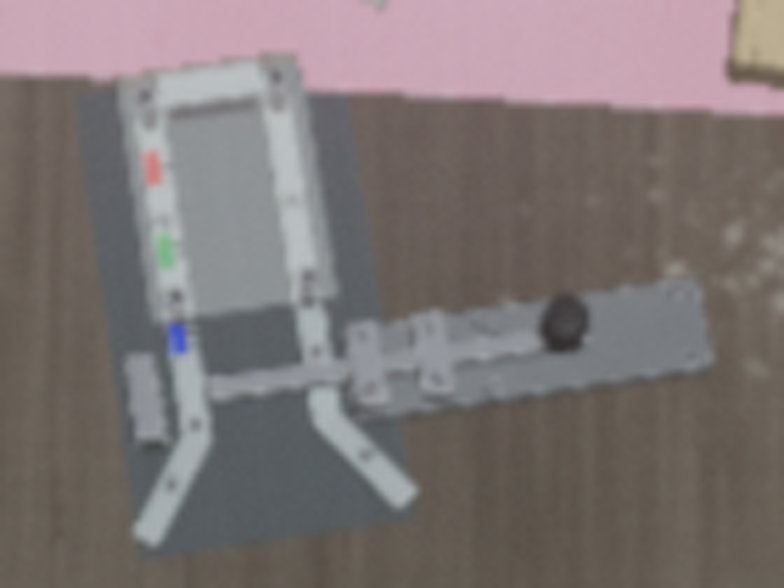

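View pics/s1.png

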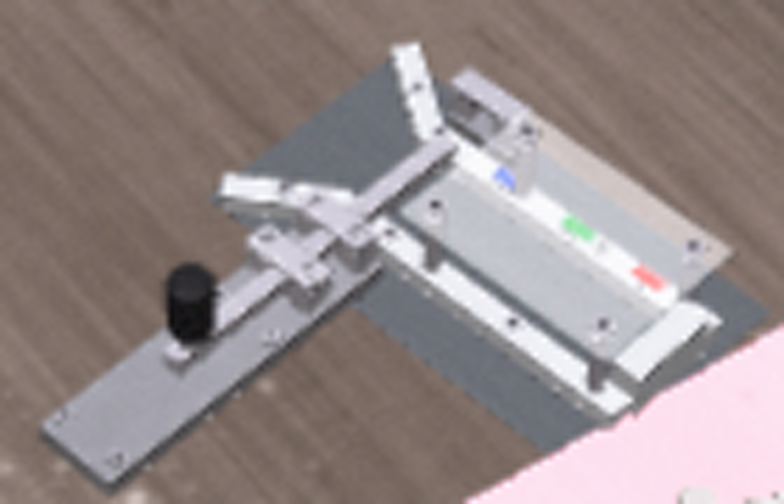

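Top crop: red, green and blue stripes at (153,168), (166,252) and (179,339), knob top near (566,312). In the scene crop, the stripes are at (648,278), (578,228) and (505,178), and the knob top is at (191,277). The bolt is home. I'll fit the magazine pose from these.

```bash
python3 - <<'E'
from dots import *
t=np.load("top0.npy");s=np.load("scene0.npy")
c=lambda p,o:(np.array(p)+.5)/5.6-.5+o
T=lambda p:c(p,[240,155]);S=lambda p:c(p,[270,245])
k,r=tri(T((566,312)),S((191,277)));print("knob",k.round(4),r)
Rg=dict(red=((0,60,120),(10,255,255)),green=((45,50,90),(80,255,255)),blue=((110,90,90),(130,255,255)))
bt=dict(red=(262,178,272,192),green=(265,194,275,206),blue=(267,210,277,221))
bs=dict(red=(380,288,393,300),green=(367,280,379,292),blue=(355,272,366,282))
W=[];
for q in Rg:
    a=blob(t,*Rg[q],bt[q]);b=blob(s,*Rg[q],bs[q]);p=onz("top",a[0],.010);p2=onz("scene",b[0],.010)
    print(q,a,b,p.round(4),p2.round(4),tri(a[0],b[0])[0].round(4));W.append((p[:2]+p2[:2])/2)
W=np.array(W);M=np.array([[.087,.0225],[.055,.0225],[.023,.0225],[0,-.096]])
def fit(Q,M):
    a=Q-Q.mean(0);b=M-M.mean(0);th=np.arctan2((b[:,0]*a[:,1]-b[:,1]*a[:,0]).sum(),(a*b).sum())
    R=np.array([[np.cos(th),-np.sin(th)],[np.sin(th),np.cos(th)]]);o=Q.mean(0)-R@M.mean(0)
    print("th",th,"o",o.round(4),"res mm",((Q-M@R.T-o)@R*1e3).round(1).tolist());return R,o
fit(W,M[:3])
R,o=fit(np.r_[W,[k[:2]]],M)
# check points
for nm,p,z in [("Linner",(211,425),.01),("Rinner",(310,415),.01),("stopL",(172,112),.01),("stopR",(262,100),.01),("barkeeper",(215,387),.021),("flareR",(418,490),.01),("flareL",(135,535),.01)]:
    print(nm,(R.T@(onz("top",T(p),z)[:2]-o)*1e3).round(1))
for nm,p,z in [("cover",(467,70),.041),("cover",(733,250),.041),("cover",(602,357),.041)]: print(nm,(R.T@(onz("scene",S(p),z)[:2]-o)*1e3).round(1))
E
```

```text
knob [ 0.6226 -0.0877  0.0517] 0.00017320901451119933
red (array([266.83333333, 184.75      ]), np.int32(12)) (array([384., 293.]), np.int32(1)) [0.6844 0.0599 0.01  ] [0.6824 0.0589 0.01  ] [0.6834 0.0591 0.0112]
green (array([269.14285714, 199.57142857]), np.int32(14)) (array([373. , 285.5]), np.int32(12)) [0.6532 0.0545 0.01  ] [0.6553 0.0537 0.01  ] [0.6539 0.0548 0.0078]
blue (array([271.07142857, 214.85714286]), np.int32(14)) (array([359.5, 276. ]), np.int32(4)) [0.6214 0.0499 0.01  ] [0.6207 0.0478 0.01  ] [0.6209 0.049  0.0096]
th 0.16779402996879558 o [0.6024 0.0228] res mm [[-1.1, 0.1], [1.4, -0.2], [-0.3, 0.1]]
th 0.2173811243336435 o [0.6035 0.0167] res mm [[0.2, 1.9], [2.6, 3.1], [1.0, 5.1], [-3.8, -10.1]]
Linner [-9.5 22.6]
Rinner [-13.1 -12.9]
stopL [108.   13.7]
stopR [106.  -19.5]
barkeeper [ 1.4 18.6]
flareR [-47.8 -45.3]
flareL [-43.3  56.9]
cover [-1.4 34.4]
cover [117.2  29.8]
cover [112.3 -35.4]
```

The knob is about 10 mm short of the home position, and the crop shows the bar end at the rail rather than in the keeper. So the bolt starts partly drawn. I'll refit with the knob offset free and include the rail corners.

```bash
python3 - <<'E'
from h import *
from scipy.optimize import least_squares
c=lambda p,o:(np.array(p)+.5)/5.6-.5+o
T=lambda p:c(p,[240,155])
F=[((.6829,.0594),(87,22.5)),((.6539,.0541),(55,22.5)),((.6212,.0492),(23,22.5))]
F=[(np.array(a),np.array(b)/1e3,1,1) for a,b in F]
for p,m in [((211,428),(-16,18.5)),((310,416),(-16,-18.5)),((171,114),(106,18.5)),((265,102),(106,-18.5))]:
    F.append((onz("top",T(p),.01)[:2],np.array(m)/1e3,1,1))
for p,m in [((178,297),(None,0))]: pass
F.append((np.array([.6226,-.0877]),np.array([0,-.106]),1,0))
def w(v,m): 
    C,S=np.cos(v[2]),np.sin(v[2]);R=np.array([[C,-S],[S,C]]);return R
def res(v):
    R=w(v,0);return np.concatenate([(R.T@(a-v[:2])-b)*[x,y]*1e3 for a,b,x,y in F])
r=least_squares(res,[.6,.02,.17],loss="soft_l1",x_scale=[.01,.01,.05]);v=r.x
print(v.round(4));print(res(v).reshape(-1,2).round(1))
k=w(v,0).T@(np.array([.6226,-.0877])-v[:2]);print("knob in mag",k)
np.save("mag.npy",v)
# overlay
im=np.load("top0.npy").copy();R=w(v,0)
A=cv2.resize(im[155:260,240:380],None,fx=5.6,fy=5.6,interpolation=cv2.INTER_CUBIC)
def P(x,y,z):
    q=R@np.array([x,y])/1e3+v[:2];u=proj("top",np.r_[q,z/1e3]);return tuple(((u-[240,155]+.5)*5.6-.5).round().astype(int).tolist())
for pts,z in [([(-49,42),(-16,18.5),(106,18.5),(106,-18.5),(-16,-18.5),(-49,-42)],10),([(22,33),(114,33),(114,-33),(22,-33),(22,33)],41),([(0,20),(0,-150)],21)]:
    for a,b in zip(pts,pts[1:]): cv2.line(A,P(*a,z),P(*b,z),(255,0,0),1,cv2.LINE_AA)
cv2.imwrite("pics/ov.png",A[:,:,::-1])
E
```

```text
[0.6035 0.0216 0.1699]
[[-2.3  1.3]
 [ 0.2  1. ]
 [-0.9  1.7]
 [ 3.5 -1. ]
 [ 2.4  0.2]
 [-0.2 -4.1]
 [-0.9 -1.7]
 [ 0.4 -0. ]]
knob in mag [ 0.00038297 -0.11096275]
```

View pics/ov.png

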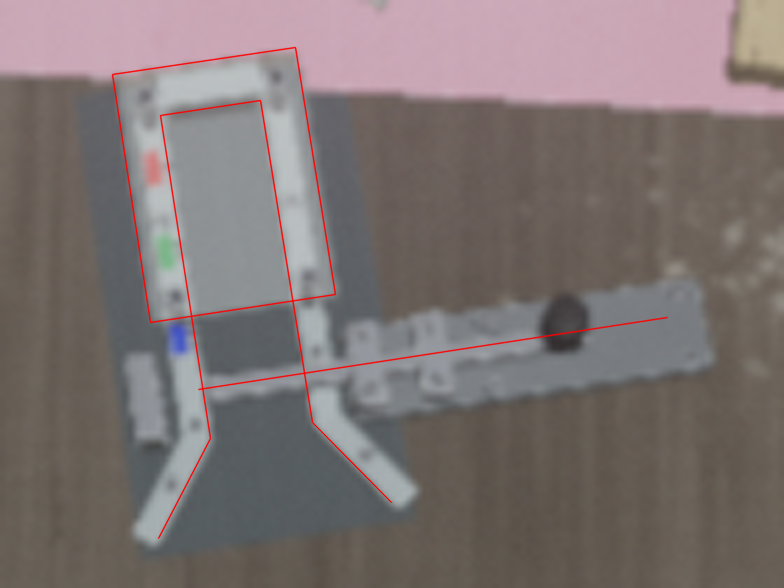

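The overlay fits to about 2 mm: lane heading near 0.169, bolt partly drawn (knob at y ≈ -111 mm). That is enough to draw the bolt.

```bash
cat > mv.py <<'E'
from dots import *
from scipy.spatial.transform import Rotation as Ro
v=np.load("mag.npy");th=.169;C,S=np.cos(th),np.sin(th);RM=np.array([[C,-S],[S,C]])
def W(x,y,z): return np.r_[RM@np.array([x,y])/1e3+v[:2],z/1e3]
def mag(p): return RM.T@(np.asarray(p)[:2]-v[:2])*1e3
def quat(a,s=1):
    y=s*np.array([-np.sin(a),np.cos(a),0]);z=np.array([0,0,-1.]);M=np.c_[np.cross(y,z),y,z]
    q=Ro.from_matrix(M).as_quat();return np.r_[q[3],q[:3]]
def st(): print("t",round(ctrl.current_clock(),2),"tcp",mag(ctrl.current_eef_pos()).round(1),round(ctrl.current_eef_pos()[2],4),"w",round(ctrl.current_gripper_width(),4),"F",np.round(ctrl.current_wrist_force(),1))
E
python3 - <<'E'
from mv import *
for s in(1,-1): print(s,ctrl.solve_ik(W(0,-111,48),quat(th,s)),ctrl.solve_ik(W(-32,0,30),quat(th,s)))
print(ctrl.current_tool_rot())
q=quat(th,1)
if ctrl.solve_ik(W(0,-111,48),q) is None or abs(ctrl.solve_ik(W(0,-111,48),q)[5])>1.6:q=quat(th,-1)
np.save("q.npy",q)
ctrl.goto(W(0,-111,110),q);ctrl.line_to(W(0,-111,49),speed=.12);st()
ctrl.clamp(15);st()
print(ctrl.line_to(W(0,-156,49),speed=.05,f_stop=20));st()
im=ctrl.get_image("top");cv2.imwrite("pics/t2.png",im[:,:,::-1])
E
```

```text
1 [-2.25643088e-01  2.52066623e-01  1.83229523e+00 -4.44089210e-16
  1.05723080e+00 -1.96543941e+00] [-6.54691624e-02  1.65734092e-01  1.97038745e+00 -4.44089210e-16
  1.00547111e+00 -1.80526549e+00]
-1 [-2.25643088e-01  2.52066623e-01  1.83229523e+00 -4.44089210e-16
  1.05723080e+00  1.17615324e+00] [-6.54691624e-02  1.65734092e-01  1.97038745e+00 -4.44089210e-16
  1.00547111e+00  1.33632716e+00]
[-9.05052453e-04  9.73234469e-01  2.29812604e-01 -1.28826045e-04]
t 2.93 tcp [   0.3 -111.3] 0.0493 w 0.0952 F [ 0.1 -0.3  0.4]
t 4.14 tcp [  -0.  -111.1] 0.049 w 0.0166 F [-0.3 -1.7 -0.9]
False
t 5.19 tcp [  -0.  -156.1] 0.049 w 0.0164 F [-0.4  0.8  0.3]
```

```bash
python3 - <<'E'
from mv import *
print(ctrl.line_to(W(0,-166,49),speed=.03,f_stop=12));st()
ctrl.open();ctrl.sleep(.1);st()
im=ctrl.get_image("top");A=cv2.resize(im[155:260,240:400],None,fx=5,fy=5,interpolation=cv2.INTER_CUBIC);cv2.imwrite("pics/t3.png",A[:,:,::-1])
ctrl.line_to(W(0,-157,130),speed=.25)
im=ctrl.get_image("scene");cv2.imwrite("pics/s3.png",im[:,:,::-1])
E
```

```text
True
t 5.47 tcp [-1.000e-01 -1.562e+02] 0.0489 w 0.0163 F [-0.2  1.   3.5]
t 6.9 tcp [  -1.1 -155.5] 0.0476 w 0.0954 F [ 1.   0.6 -0.2]
```

The bolt stopped hard, fully open (reads -156 against the nominal -154, so I shift the frame 1.5 mm toward -y, which also agrees with the rail residuals). Next is the red vial.

```bash
sed -i 's/^def W(/v=np.r_[v[:2]+RM@[0,-.0015],v[2]]\ndef W(/' mv.py
cat > job.py <<'E'
from mv import *
q=np.load("q.npy")
def pick(xy):
    ctrl.goto(np.r_[xy,.11],q);ctrl.line_to(np.r_[xy,.031],speed=.15)
    ctrl.clamp(8);st();ctrl.line_to(np.r_[xy,.075],speed=.15)
def place(x=-32):
    ctrl.goto(W(x,0,75),q);ctrl.line_to(W(x,0,32),speed=.12,f_stop=6);st();ctrl.open();st()
    ctrl.line_to(W(x,0,75),speed=.2)
def push(x1,x0=-72,f=8):
    ctrl.goto(W(x0,0,75),q);ctrl.clamp(8);ctrl.line_to(W(x0,0,24),speed=.2);st()
    print(ctrl.line_to(W(x1,0,24),speed=.07,f_stop=f));st()
E
python3 - <<'E'
from job import *
pick([.4584,.1392]);place()
im=ctrl.get_image("scene");cv2.imwrite("pics/s4.png",cv2.resize(im[180:340,200:420],None,fx=3.6,fy=3.6)[:,:,::-1])
E
```

```text
t 10.4 tcp [-123.3  141.8] 0.031 w 0.0315 F [ 0.2  0.6 -0.2]
t 12.06 tcp [-32.4   1. ] 0.0319 w 0.0313 F [ 0.4 -0.   0.2]
t 13.2 tcp [-32.   0.] 0.032 w 0.0948 F [-0.  -0.8 -0. ]
```

View pics/s4.png

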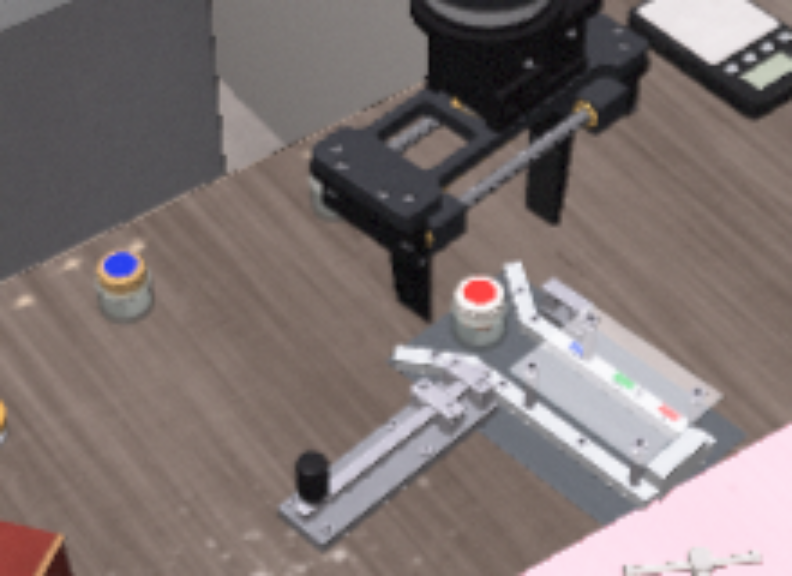

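The bolt is drawn clear, and the red vial stands upright in the flare at (480,310) in the crop. Now I push it in.

```bash
python3 - <<'E'
from job import *
push(2)
ctrl.sleep(.2)
ctrl.line_to(W(-15,0,24),speed=.15);ctrl.line_to(W(-15,0,80),speed=.25)
im=ctrl.get_image("scene")
p=blob(im,(0,150,90),(8,255,255),(320,255,380,300));print(p,mag(onz("scene",p[0],.034)))
cv2.imwrite("pics/s5.png",cv2.resize(im[180:340,200:420],None,fx=3.6,fy=3.6)[:,:,::-1])
E
```

```text
t 15.82 tcp [-72.6   0.1] 0.0235 w 0.0003 F [ 0.2  0.7 -0.5]
False
t 17.02 tcp [1.6 0. ] 0.0238 w 0.0004 F [-0.9 -0.8 -0.5]Traceback (most recent call last):
  File "<stdin>", line 6, in <module>
  File "h.py", line 8, in onz
    o,d=ray(n,px);return o+d*(z-o[2])/d[2]
        ~~~^^^^^^
  File "h.py", line 5, in ray
    d=np.linalg.inv(K)@[px[0],px[1],1.];d=np.array([d[0],-d[1],-d[2]])
                        ~~^^^
TypeError: 'NoneType' object is not subscriptable
```

```bash
python3 - <<'E'
from job import *
im=ctrl.get_image("scene")
p=blob(im,(0,90,90),(10,255,255),(330,255,372,300));print(p, p[1] and mag(onz("scene",p[0],.034)))
cv2.imwrite("pics/s5.png",cv2.resize(im[180:340,200:420],None,fx=3.6,fy=3.6)[:,:,::-1])
E
```

```text
(array([357.75, 277.5 ]), np.int32(4)) [34.6166309  2.4978691]
```

View pics/s5.png

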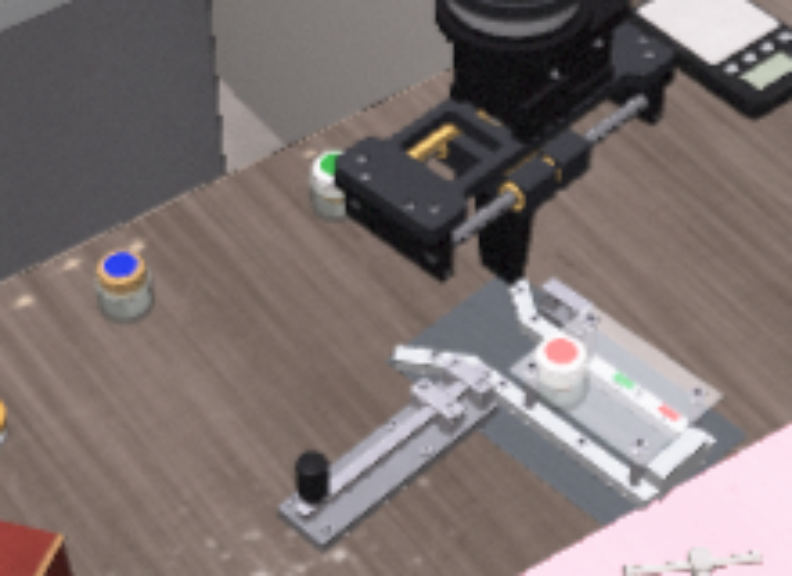

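Red is upright in the lane, with its dot at (561,351) in the crop, x ≈ 30 mm. Now green the same way.

```bash
python3 - <<'E'
from job import *
ctrl.line_to(W(-15,0,112),speed=.25);ctrl.open()
pick([.4424,.0092]);place();push(2)
ctrl.sleep(.2);ctrl.line_to(W(-15,0,24),speed=.15);ctrl.line_to(W(-15,0,112),speed=.25)
im=ctrl.get_image("scene");cv2.imwrite("pics/s6.png",cv2.resize(im[180:340,200:420],None,fx=3.6,fy=3.6)[:,:,::-1])
ctrl.open()
pick([.4393,-.1333])
E
```

```text
t 22.11 tcp [-160.9   16.4] 0.031 w 0.031 F [-0.4 -0.9  0.2]
t 23.57 tcp [-34.5   0.4] 0.0289 w 0.0313 F [-0.4 -0.3  4.8]
t 24.72 tcp [-34.6   0.4] 0.0279 w 0.0951 F [-0.4 -0.4  0.3]
t 27.3 tcp [-72.6   0.1] 0.0235 w 0.0004 F [0.5 0.1 0.6]
False
t 28.51 tcp [1.7 0. ] 0.0238 w 0.0009 F [-0.3  0.8  0.8]
t 33.61 tcp [-187.9 -123.6] 0.031 w 0.0317 F [ 0.3 -0.8 -0.2]
```

View pics/s6.png

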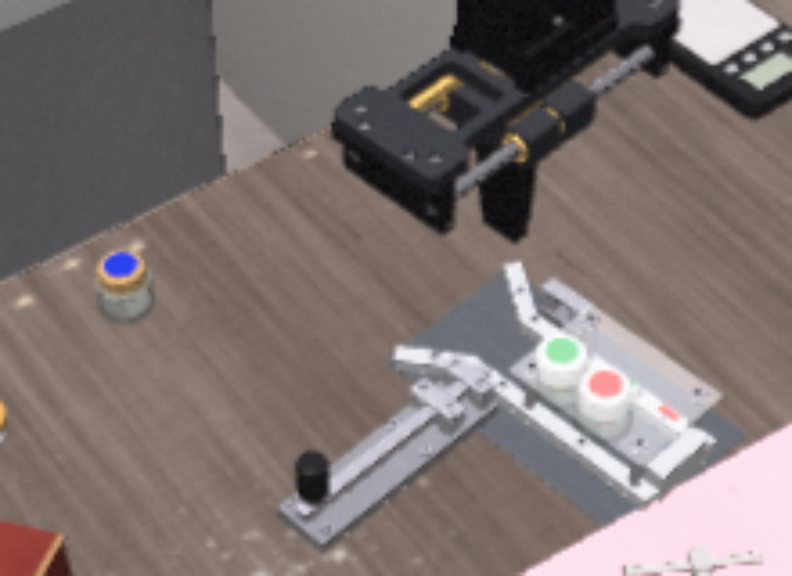

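Green and red are both upright in the lane, with dots at (562,351) and (605,384) in the crop. Next I place blue and push it until it meets the stop.

```bash
python3 - <<'E'
from job import *
place();push(6,f=6)
ctrl.sleep(.2);ctrl.line_to(W(-15,0,24),speed=.15);ctrl.line_to(W(-15,0,112),speed=.25)
ctrl.goto(W(-60,-150,112),q)
im=ctrl.get_image("scene");cv2.imwrite("pics/s7.png",cv2.resize(im[180:340,200:420],None,fx=3.6,fy=3.6)[:,:,::-1])
for k,l,h in(("red",(0,60,120),(10,255,255)),("green",(45,50,90),(80,255,255)),("blue",(110,70,90),(130,255,255))):
    p=blob(im,l,h,(340,260,400,305)); print(k,p,p[1] and mag(onz("scene",p[0],.034)).round(1))
E
```

```text
t 35.38 tcp [-32.5  -0.6] 0.032 w 0.0315 F [ 0.3  0.9 -0.2]
t 36.52 tcp [-32.  -0.] 0.032 w 0.0948 F [-0.1  0.6 -0.1]
t 39.08 tcp [-72.6   0.2] 0.0235 w 0.0003 F [-0.7  0.4  1.2]
True
t 40.04 tcp [-0.5  0. ] 0.0233 w 0.0004 F [-1.4 -0.5  1.2]
red (array([380.33333333, 293.33333333]), np.int32(6)) [91.1  2.8]
green (array([367.16, 284.28]), np.int32(50)) [58.8  2.3]
blue (array([353.95833333, 276.1875    ]), np.int32(48)) [27.2 -0.1]
```

View pics/s7.png

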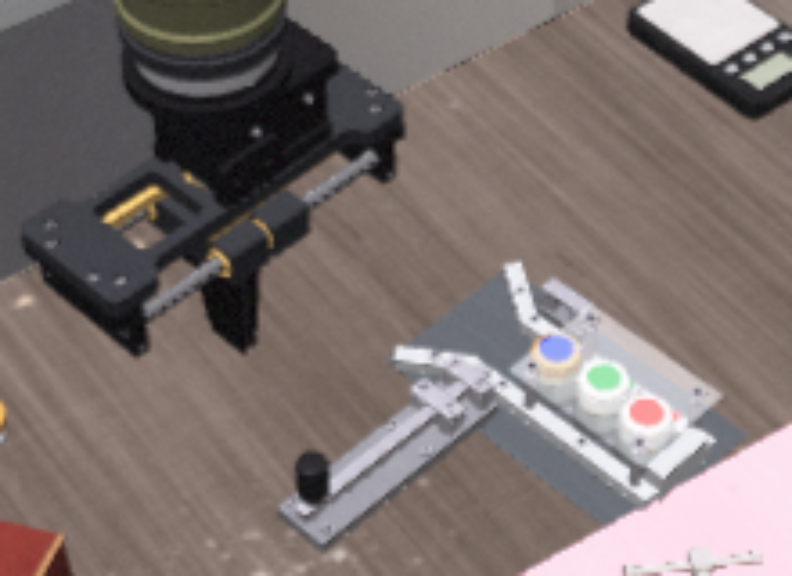

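All three stand in contact at about x = 26, 58 and 90 mm (blue, green and red in the crop at (557,348), (603,378), (646,411)). I'll close the bolt.

```bash
python3 - <<'E'
from job import *
ctrl.open();ctrl.goto(W(0,-154,112),q);ctrl.line_to(W(0,-154,49),speed=.15)
ctrl.clamp(15);st()
print(ctrl.line_to(W(0,-90,49),speed=.05,f_stop=15));st()
ctrl.open();ctrl.line_to(W(0,mag(ctrl.current_eef_pos())[1],112),speed=.2);ctrl.goto(W(-90,-200,200),q);st()
im=ctrl.get_image("scene");cv2.imwrite("pics/s8.png",cv2.resize(im[225:335,265:410],None,fx=5,fy=5)[:,:,::-1])
E
```

```text
t 45.38 tcp [  -0.  -154.1] 0.049 w 0.0168 F [ 0.4 -1.  -0.8]
True
t 46.48 tcp [  0.  -96.5] 0.0489 w 0.0168 F [ 1.5 -1.9  1.3]
t 48.97 tcp [ -90.5 -199.2] 0.1981 w 0.0953 F [-0.7 -0.3 -0.1]
```

View pics/s8.png

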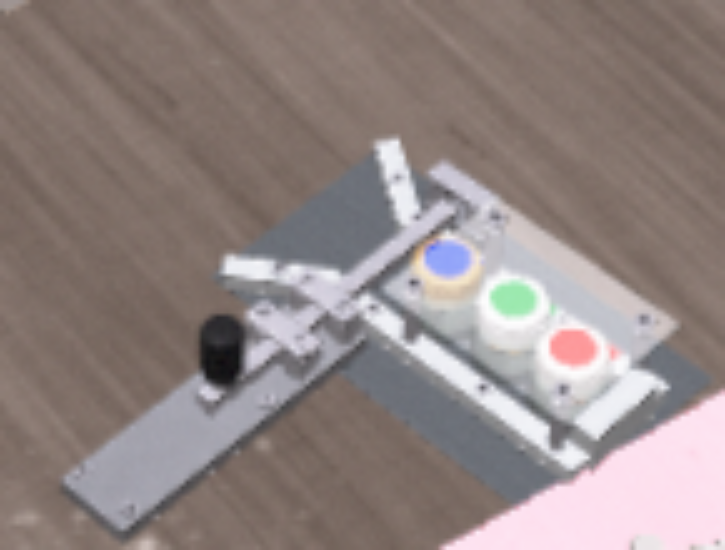

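The bar sits in the keeper at (450,210), 58 mm of travel ended at a hard stop, and the vials are upright and in order.

```bash
python3 -c "
from rig import ctrl
print(ctrl.sign_off())"
```

```text
the job is handed in; nothing more can be done
None
```

The magazine is loaded and the job handed in at about 49 s: red, green and blue stand upright in places 1 to 3, about 3 mm past each place's middle, with the bolt pushed home to its stop; no verdict was returned.

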